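# Load the red tube block into the bead mill and lock its collar-gated clamp lever

## Robot

A 6-joint arm with a two-finger parallel gripper is mounted at the origin on the work surface. World frame = base frame: x ahead of the robot, y to its left, z up, the work surface at z = 0. Lengths are in m, angles in rad, forces in N, time in s.
With the tool pointing down it reaches from about 0.25 to 0.775 m from the base axis. Payload 8.9 kg.
Tool frame: the origin (TCP) lies at the centre of the arm's flange, where the gripper is bolted on; the fingertips stand 173 mm ahead of it and the grasp point (between the pads) lies 155 mm ahead of it; x points along the fingers, y is the direction in which the jaws open and shut, and the axes are right-handed (so a half turn about x gives the same grasp; the last joint's range is limited). The gripper opens to 85 mm and grips with 20 to 120 N. Pads are 22 mm wide; open, the fingers measure 114 mm over their backs; the gripper's body (76 mm by 85 mm) begins 54 mm behind the grasp point. The pads swing forward as they close: fully open they stand 13 mm farther back than shut.
Start: joints at [-1.484, 0.291, -0.153, 1.127, 0, 1.431], TCP at [0.118, -0.512, 0.405] pointing down, gripper open.
Joint ranges: [-2.52, 2.52], [-0.91, 1.74], [-1.3, 1.37], [-1.96, 2.02], [-1.52, 1.47], [-3.14, 3.14]. Speed limits (rad/s): [2.22, 2.22, 2.79, 3.14, 3.14, 3.14].

## Interface

Orientations are given as a unit quaternion [w, x, y, z].
In Python, from bench import * gives the robot as it stands.
- The arm moves only by the shell command python3 -m handwheel 'ROWS' [OPENING] [FORCE]. ROWS is JSON, a list of rows, each a list of 4 numbers: the shift along the tool's x, y, z in m, then the turn about the tool's x in degrees. In form: [[x, y, z, spin], ...]. A call has 1 to 10 rows; each row is the pose to reach, as a shift and turn from the pose measured when the call began, along the tool's axes at that moment; what a row does not reach only later rows make up. A row lasts 1/8 s, in which the tool goes at most 62.5 mm and 10.7 degrees, less where a joint would pass 70% of its speed; a pose out of reach is approached as far as the arm can. A call with a gripper value outside its range is refused whole. OPENING is the finger opening in m, from 0 to 0.0854, set as the call begins (- or left out, the last holds). The fingers move at their own pace and stop on an object; FORCE is the grip in N (left out, the last holds). Time passes only in rows, so rows that repeat a pose let the fingers close. It gives the time, the measured TCP pose, the force and the opening at its end, in the units of the state.
- read_state(): the state, without advancing time (a new reading comes with each control period).
- snapshot(name): name is "scene" or "side" or "wrist"; returns a dict with "frame" (480x640x3 uint8, blue, green, red), "z_map" (480x640 float32, m along the optical axis (not along the pixel's ray), 0 where there is no reading), "mtx" (3x3 intrinsics, pixels), "R" (3x3) and "t" (3): a world point X has camera coordinates R X + t; the wrist camera has in their place "mount" (4x4, takes a point from camera to tool coordinates, whose origin is the TCP and whose axes are the tool frame's). Camera axes: x right, y down, z forward; pixel columns grow to the right and rows downward; lengths in m; the calibration is good to about 2 mm. A picture is of the moment at which its call begins: read the wrist's pose just before it.
- finish_job(): hands the job in, once; it reports no verdict.
Trained networks look in a picture, given as the dict that the camera call returned (one of the last four; its "shot" number tells which), for a name from the list of things; names that differ only in an ending like _2 or _b are one class to them, and where a whole thing is asked for, a point or a joint stands for the part that bears it (a point fixed in the world has none). Each returns a list of dicts, best first, with "score" (0 to 1); they miss things now and then, are a little off and sometimes report something else, mostly with a low value. They report only what shows in the picture. A call takes as long as a camera call.
- boxes_of(picture, query): "bbox" ([left, top, right, bottom] in pixels, round what is visible of it).
- masks_of(picture, query): "mask" (480x640 bool, what is visible of it) and "bbox" ([left, top, right, bottom] in pixels, round what is visible of it).
- pinpoint(picture, query): "pixel" ([column, row] in pixels: a listed point, or the origin of a listed thing).
The state is a dict: "time": time; "joint_positions": joint angles; "joint_velocities": joint speeds; "tau": joint torques, N m; "eef_pos": TCP position; "tool_rot": TCP orientation; "wrist_force": force on the tool from outside, world axes, zero at the start; "ft_torque": the same for the moment, N m; "gripper_width": finger opening in m.
Only numpy, scipy, OpenCV 4.12 (cv2) and the standard library are available. Lean on these libraries where they do the work, as an engineer would, in place of code of your own. Each camera call takes 0.05 s, during which the arm holds its last target. There are 200 camera calls.

## Task

Lift the red tube block out of its parking stand, stand it upright on the black rubber mat and let go to change your grip (the stand leaves only its narrow ends free, the mill's bay only its broad faces), then lower it gently into the mill's bay, upright and down on the deck, and let go. Then lift the yellow collar on the clamp lever and, keeping it lifted past the red gate tooth, push the lever all the way over to its locked end at the back and let the collar drop home again. Do not disturb the blue block or the other lab things around.

Things in the scene. Friction and masses are not known exactly. Their poses are not given: they have to be found in the camera images.
- red_block: Red tube block with white tube caps on top, a solid box 60 (its x) x 40 (its y) x 90 mm tall (caps add 3 mm), 0.3 to 0.65 kg, loose. Origin at the centre of its underside, z up. Its narrow ends face along its x (60 mm apart), its broad faces along its y (40 mm apart). It starts standing in one of two white stands; which one varies. Either way round is right.
- blue_block: A like block in blue with yellow caps in the other stand; a bystander. Origin at the centre of its underside, z up.
- stand_a: White parking stand, fixed: a floor plate 60 x 66 mm, 10 mm thick, with two walls 8 mm thick along the block's broad faces (inner faces at y = +-23 mm) that rise to z = 96 mm, 4 mm below the top of a parked block. Open at both x ends and above. The block stands on the floor at z = 10 mm with its x along the stand's x: lift it 90 mm to clear the walls. It holds the red block. Origin at the centre of its underside, z up.
- stand_b: The same kind of stand, holding the blue block. Origin at the centre of its underside, z up.
- mat: Black rubber mat fixed on the bench, 150 x 150 x 3 mm, free of things. Origin at the centre of its underside; its top is 3 mm higher.
- mill: White bench bead mill, fixed, 200 (x) x 300 (y) x 50 mm high deck, front towards its -x. Bay on its deck at y = -75 mm (right), clamp lever at y = +75 mm (left). Origin at the centre of its underside, z up.
- bay (a point): Centre of the bay on the deck, 50 mm above the bench, axes as the mill's. Metal cheeks at its x ends (67 mm apart, 44 mm wide in y, 87 mm tall): the block goes in from above, long side along x, held by its broad faces. A stop 32 mm tall has its face at y = -22 mm, a blue jaw 31 mm tall its face at y = +50 mm; pushing the lever slides the jaw 28 mm towards -y, pushing the block to the stop.
- lever_hinge (a point): Hinge axis of the clamp lever (along the mill's y), 60 mm above the bench; axes as the mill's.
- lever (a joint): Clamp lever angle about the mill's y axis, rad: 0 = open, leaning 0.42 rad from vertical towards the mill's -x (front); 0.42 = upright; 0.84 = locked, leaning 0.42 rad towards +x (back). It stays where it is left (friction about 0.25 N m). It starts between 0 and 0.1. With the collar down it is stopped by the red gate tooth at about 0.25; with the collar lifted by 10 mm or more it passes, and the collar can drop again from about 0.6 on.
- collar (a joint): Lift of the yellow collar along the lever, m: 0 = down (home), 0.018 = fully up. A spring pulls it down with 4.4 N (down) to 8 N (up), so it drops when let go.
- collar_grip (a point): Centre of the yellow grip of the collar: a square sleeve 30 mm along the mill's y (flat faces to grip on) x 30 mm x 28 mm along the lever, 132 mm from the hinge axis when down. Its z axis points up along the lever, its y along the mill's y. The lever's end cap, 20 mm wide, tops out 171 mm from the hinge. Below the grip the black skirt is also 30 mm wide; the gate plates beneath it are 30 mm over all and reach 97 mm from the hinge axis, the red teeth 107 mm.
- bottle: Amber bottle, 64 mm wide, 130 mm tall; bystander. Origin at the centre of its underside, z up.
- beaker: Clear beaker, 60 mm wide, 75 mm tall; bystander. Origin at the centre of its underside, z up.
- jar: White jar with blue lid, 60 mm wide, 65 mm tall; bystander. Origin at the centre of its underside, z up.

How it is judged:
On the way, in this order (a step that is already met when the one before it is completed fails the run):
1. the red block stands upright on the mat, let go (x of red_block in the frame of mat between -0.075 and 0.075 m and y of red_block in the frame of mat between -0.075 and 0.075 m and height (world z) of red_block below 0.007 m and angle between red_block's own z axis and vertical below 0.08 rad and contact force between the fingers and red_block below 0.3 N and linear speed of red_block below 0.02 m/s), for 0.1 s.
2. the red block stands in the bay down on the deck, let go, with the lever still before the gate and its collar down (x of red_block in the frame of bay between -0.005 and 0.005 m and z of red_block in the frame of bay between -0.003 and 0.004 m and angle between red_block's own z axis and vertical below 0.06 rad and angle between the x axis of red_block and the x axis of mill, either way round below 0.15 rad and y of red_block in the frame of bay between -0.006 and 0.026 m and contact force between the fingers and red_block below 0.3 N and linear speed of red_block below 0.02 m/s and value of joint lever below 0.32 rad and value of joint collar below 0.003 m), for 0.2 s.
3. the collar is lifted while the lever is still before the gate tooth (value of joint collar above 0.008 m and value of joint lever below 0.36 rad), for 0.05 s.
At the end, for the whole second after the job is handed in: The lever is within 0.07 rad of its locked end (above 0.77 of 0.84), its collar is down (below 3 mm), and the red block stands upright and still in the bay on the deck (within 5 mm of the bay's centre along the mill's x, 6 mm along its y, long side along the mill's x within 0.15 rad), untouched (value of joint lever above 0.77 rad and value of joint collar below 0.003 m and x of red_block in the frame of bay between -0.005 and 0.005 m and z of red_block in the frame of bay between -0.003 and 0.004 m and angle between red_block's own z axis and vertical below 0.06 rad and angle between the x axis of red_block and the x axis of mill, either way round below 0.15 rad and y of red_block in the frame of bay between -0.006 and 0.006 m and contact force between the fingers and red_block below 0.3 N and linear speed of red_block below 0.02 m/s).
It fails at once if the red block is dropped or driven fast (above 0.4 m/s) in the bay (horizontal distance between red_block and bay below 0.03 m and z of red_block in the frame of bay below 0.085 m and linear speed of red_block above 0.4 m/s).
It fails at once if the blue block is shifted by more than 30 mm or tipped (distance of blue_block from where it was at the start of the episode above 0.03 m or angle between blue_block's own z axis and vertical above 0.3 rad).
It fails at once if another bystander (bottle, beaker, jar) is shifted by more than 30 mm or tipped (distance of any of bottle, beaker, jar from where it was at the start of the episode above 0.03 m or angle between any of bottle, beaker, jar's own z axis and vertical above 0.3 rad).
It also fails if it takes over 67 s, if anything falls off the work surface, if the arm or the gripper's body presses on something with over 40 N, if the wrist force passes 120 N, or if a joint passes its speed limit or range.

## Working session

There is one attempt and no reset: what is moved stays moved. The work goes in short steps, Python scripts to look and compute and a shell command to move; the robot and the scene stay as the last step left them, time stands still between calls to the robot, and variables do not carry over. Pictures are saved under pics/ and viewed, on a budget of 10 in all, crops included, one or two more only if the job needs it, and the job is handed in when it is done.

```bash
mkdir -p pics; cat > h.py <<'E'
from bench import *
import numpy as np, cv2
from scipy.spatial.transform import Rotation as Ro
def rot(q): return Ro.from_quat([q[1],q[2],q[3],q[0]]).as_matrix()
def shot(name):
    s=read_state(); p=snapshot(name)
    if 'mount' in p:
        T=np.eye(4);T[:3,:3]=rot(s['tool_rot']);T[:3,3]=s['eef_pos'];M=T@np.array(p['mount'])
        p['_R'],p['_c']=M[:3,:3],M[:3,3]
    else:
        R=np.array(p['R']);p['_R']=R.T;p['_c']=-R.T@np.array(p['t'])
    return p
def ray(p,px):
    d=np.linalg.inv(np.array(p['mtx']))@[px[0],px[1],1.]
    return p['_c'],p['_R']@d
def cloud(p):
    v,u=np.mgrid[:480,:640];z=p['z_map']
    d=np.stack([u,v,np.ones_like(u)],-1)@np.linalg.inv(np.array(p['mtx'])).T
    return (d*z[...,None])@p['_R'].T+p['_c']
def at(p,px,h):
    c,d=ray(p,px);return c+d*(h-c[2])/d[2]
def tri(r):
    A=0;b=0
    for c,d in r:
        d=d/np.linalg.norm(d);P=np.eye(3)-np.outer(d,d);A=A+P;b=b+P@c
    return np.linalg.solve(A,b)
E
python3 - <<'E'
from h import *
np.set_printoptions(precision=4,suppress=True)
s=read_state();print(s['eef_pos'],rot(s['tool_rot']),s['gripper_width'])
a=shot('scene');b=shot('side')
cv2.imwrite('pics/a.png',a['frame']);cv2.imwrite('pics/b.png',b['frame'])
for p,n in((a,'scene'),(b,'side')):
    C=cloud(p);print(n,p['_c'])
    for q in 'red_block blue_block stand_a mat mill bottle beaker jar'.split():
        for m in masks_of(p,q)[:2]:
            k=m['mask']&(p['z_map']>0);X=C[k]
            if len(X): print(q,round(m['score'],2),np.round(m['bbox']),'med',np.median(X,0),'lo',np.percentile(X,2,0),'hi',np.percentile(X,98,0))
P={}
for q in 'red_block blue_block stand_a mat mill bay lever_hinge collar_grip'.split():
    A=pinpoint(a,q);B=pinpoint(b,q)
    print(q,[(round(x['score'],2),np.round(x['pixel'])) for x in A[:2]+B[:2]], tri([ray(a,A[0]['pixel']),ray(b,B[0]['pixel'])]) if A and B else '')
E
```

```text
[ 0.1175 -0.5114  0.4041] [[-0.0001  0.2238 -0.9746]
 [ 0.0014 -0.9746 -0.2238]
 [-1.     -0.0014 -0.0002]] 0.08534966996931662
scene [ 1.0792 -0.7982  0.7511]
red_block 0.66 [185. 296. 224. 339.] med [ 0.5183 -0.3813  0.0934] lo [ 0.466  -0.4002  0.0167] hi [ 0.5229 -0.3585  0.1042]
blue_block 0.82 [277. 272. 314. 323.] med [ 0.6318 -0.2312  0.0936] lo [ 0.5811 -0.2484  0.0187] hi [ 0.6388 -0.2088  0.1044]
stand_a 0.8 [179. 290. 231. 351.] med [ 0.5049 -0.4083  0.0533] lo [ 0.4657 -0.4134  0.0015] hi [ 0.5243 -0.3486  0.0976]
stand_a 0.22 [365. 273. 388. 314.] med [ 0.7374 -0.1074  0.0608] lo [ 0.7108 -0.1404  0.0123] hi [ 0.7654 -0.0848  0.0769]
mat 0.75 [106. 348. 146. 395.] med [ 0.4666 -0.5545  0.0508] lo [ 0.4288 -0.5774  0.0041] hi [ 0.4799 -0.5255  0.0673]
mat 0.6 [226. 250. 310. 304.] med [ 0.4617 -0.1781  0.0036] lo [ 0.3989 -0.2387  0.0003] hi [ 0.5414 -0.0917  0.0067]
mill 0.98 [329. 136. 449. 268.] med [0.6318 0.1496 0.0515] lo [0.5251 0.0334 0.0087] hi [0.7146 0.3061 0.1845]
mill 0.47 [278. 272. 319. 330.] med [ 0.6146 -0.2525  0.0563] lo [ 0.5749 -0.2593  0.0052] hi [ 
[... 2038 characters left out ...]
.4894 -0.38    0.0119]
blue_block [(0.74, array([299., 310.]))] 
stand_a [(0.78, array([211., 334.])), (0.55, array([298., 313.])), (0.84, array([295., 376.])), (0.75, array([333., 316.]))] [ 0.4883 -0.3763 -0.0033]
mat [(0.88, array([269., 276.])), (0.24, array([207., 335.])), (0.9, array([278., 304.]))] [ 0.4788 -0.1685  0.0135]
mill [(0.92, array([387., 227.])), (0.78, array([308., 221.]))] [0.6104 0.1684 0.0125]
bay [(0.67, array([377., 223.])), (0.74, array([310., 221.]))] [0.6076 0.1178 0.0503]
lever_hinge [(0.72, array([402., 198.])), (0.61, array([207., 335.]))] 
collar_grip [(0.62, array([389., 152.])), (0.69, array([288., 156.])), (0.32, array([314., 221.]))] [0.5671 0.2332 0.198 ]
```

View pics/a.png

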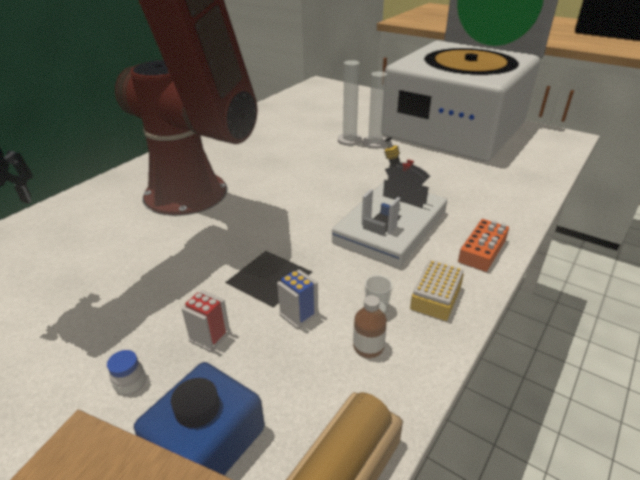

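View pics/b.png

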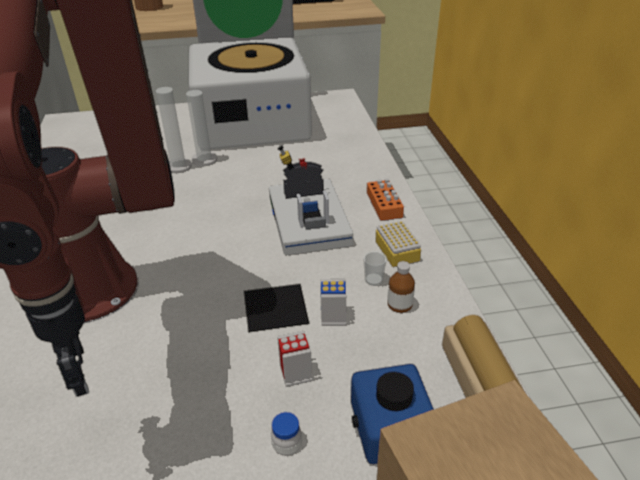

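The scene view shows the red block in its stand near (205,318) px, the mat at (268,277), the blue block at (298,298) and the mill at (390,220). The lever leans forward with its yellow collar at (390,152). The side view agrees. Next: refine the yaws from the depth data.

```bash
cat >> h.py <<'E'
np.set_printoptions(precision=4,suppress=True)
def rect(X):
    (c,(w,h),a)=cv2.minAreaRect((X[:,:2]*1000).astype(np.float32)); return np.round(c,1),np.round((w,h),1),round(a,1),len(X)
def go(x,y,z,yaw_y=None):
    """target TCP; yaw_y: wanted world heading (deg) of tool y (mod 180). prints tool-axis shift and spin"""
    s=read_state();R=rot(s['tool_rot']);d=R.T@(np.array([x,y,z])-s['eef_pos'])
    sp=0
    if yaw_y is not None:
        cur=np.degrees(np.arctan2(R[1,1],R[0,1])); t=(yaw_y-cur+90)%180-90; sp=-t
    print('pos',np.array(s['eef_pos']),'shift',d,'spin',round(sp,2),'j6',s['joint_positions'][5], 'w',s['gripper_width'],'t',s['time'])
E
python3 - <<'E'
from h import *
a=shot('scene');b=shot('side')
for p in(a,b):
    C=cloud(p)
    def box(x0,x1,y0,y1,z0,z1): return C[(C[...,0]>x0)&(C[...,0]<x1)&(C[...,1]>y0)&(C[...,1]<y1)&(C[...,2]>z0)&(C[...,2]<z1)&(p['z_map']>0)]
    print('red+stand',rect(box(.43,.55,-.44,-.32,.09,.11)))
    print('blue+stand',rect(box(.55,.67,-.29,-.17,.09,.11)))
    print('mill deck',rect(box(.45,.78,-.02,.35,.045,.055)))
    m=masks_of(p,'mat'); m=max(m,key=lambda q:q['mask'].sum())['mask'];X=C[m&(p['z_map']>0)]
    print('mat',rect(X[X[:,2]<.01]))
    print('caps',rect(box(.43,.55,-.44,-.32,.1,.11)))
go(.489,-.38,.40)
E
```

```text
red+stand (array([ 492. , -380.1]), array([61.4, 63.9]), 5.2, 752)
blue+stand (array([ 607.8, -224.5]), array([64.9, 60.9]), 80.3, 657)
mill deck (array([613.4, 184.2]), array([201. , 303.8]), 1.6, 3130)
mat (array([ 472.5, -164.2]), array([152. , 152.3]), 88.9, 2010)
caps (array([ 492.7, -380.6]), array([58.7, 37.6]), 8.4, 307)
red+stand (array([ 490.8, -377. ]), array([60.3, 66.8]), 5.7, 663)
blue+stand (array([ 606. , -220.8]), array([67.8, 59.1]), 77.9, 490)
mill deck (array([612.5, 186.2]), array([199.2, 309.3]), 1.7, 2556)
mat (array([ 472.8, -161.6]), array([159.9, 156.4]), 89.3, 2580)
caps (array([ 490.7, -379.7]), array([57.5, 39.4]), 5.4, 231)
pos [ 0.1175 -0.5117  0.4047] shift [ 0.0047 -0.0452 -0.3915] spin 0 j6 1.4314988863648357 w 0.08560975814926544 t 1.9
```

```bash
python3 -m handwheel '[[0,-0.006,-0.049,-10.4],[0,-0.011,-0.098,-20.8],[0,-0.017,-0.147,-31.1],[0,-0.023,-0.196,-41.5],[0,-0.028,-0.245,-51.9],[0,-0.034,-0.294,-62.2],[0,-0.040,-0.343,-72.6],[0,-0.045,-0.39,-83],[0,-0.045,-0.391,-83],[0,-0.045,-0.391,-83]]' 0.085
python3 - <<'E'
from h import *
go(.491,-.379,.40,6)
p=shot('wrist');cv2.imwrite('pics/w1.png',p['frame']);print(p['mount'],p['mtx'])
C=cloud(p)
def box(x0,x1,y0,y1,z0,z1): return C[(C[...,0]>x0)&(C[...,0]<x1)&(C[...,1]>y0)&(C[...,1]<y1)&(C[...,2]>z0)&(C[...,2]<z1)&(p['z_map']>0)]
print('red+stand',rect(box(.43,.55,-.44,-.32,.085,.11)))
print('caps',rect(box(.43,.55,-.44,-.32,.1005,.11)))
for q in('red_block','stand_a'):
  print(q,[(round(x['score'],2),x['pixel']) for x in pinpoint(p,q)[:2]])
  for m in masks_of(p,q)[:1]:
    X=C[m['mask']&(p['z_map']>0)];print(m['score'],m['bbox'],rect(X[X[:,2]>.092]),np.percentile(X,[2,50,98],axis=0))
E
```

```text
time: 3.15
eef_pos: [0.4884, -0.3802, 0.4044]
tool_rot: [0.525, 0.474, 0.525, -0.474]
wrist_force: [1.1, 0.1, -0.1]
gripper_width: 0.0849
pos [ 0.4884 -0.3802  0.4044] shift [ 0.0044  0.0027 -0.0009] spin -0.11 j6 0.6884786405425737 w 0.08486364595767228 t 3.15
[[ 0.0012 -0.2729  0.962   0.0315]
 [ 1.      0.0004 -0.0011  0.0004]
 [-0.0001  0.962   0.2729 -0.0702]
 [ 0.      0.      0.      1.    ]] [[387.1578   0.     328.5942]
 [  0.     387.1578 234.6691]
 [  0.       0.       1.    ]]
red+stand (array([ 491., -376.]), array([60.7, 62.4]), 5.2, 6487)
caps (array([ 491. , -375.2]), array([54.7, 35.2]), 3.8, 1543)
red_block [(0.76, [332.3, 200.1])]
0.88 [291.7, 184.8, 373.3, 248.0] (array([ 490.8, -374.3]), array([59.9, 43.3]), 4.1, 4378) [[ 0.4616 -0.3951  0.0775]
 [ 0.4903 -0.3733  0.0995]
 [ 0.5193 -0.3547  0.1028]]
stand_a [(0.8, [484.0, 36.3])]
0.93 [440.7, 0.0, 564.1, 78.7] (array([ 601.6, -246.6]), array([ 9. , 59.9]), 79.6, 1235) [[ 0.5723 -0.2553  0.0027]
 [ 0.5974 -0.2486  0.0702]
 [ 0.6286 -0.2341  0.0961]]
```

View pics/w1.png

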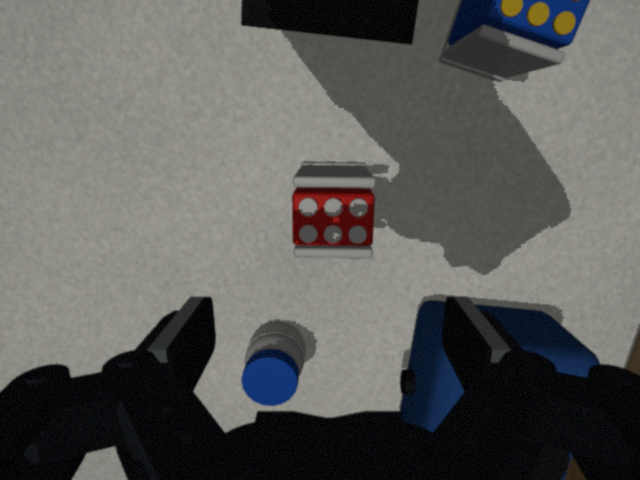

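The wrist view shows the red block at about (333,217) px, aligned with the jaws. It lies at (0.491,-0.377) with a yaw of about 5.5°. Now descend and grip it by its narrow ends.

```bash
python3 -m handwheel '[[0.04,0.003,-0.003,0.5],[0.08,0.003,-0.003,0.5],[0.12,0.003,-0.003,0.5],[0.15,0.003,-0.003,0.5],[0.17,0.003,-0.003,0.5],[0.182,0.003,-0.003,0.5],[0.182,0.003,-0.003,0.5]]' 0.085
python3 -m handwheel '[[0,0,0,0],[0,0,0,0],[0,0,0,0],[0,0,0,0],[0,0,0,0]]' 0.03 50
python3 -m handwheel '[[-0.01,0,0,0],[-0.03,0,0,0],[-0.05,0,0,0],[-0.08,0,0,0],[-0.11,0,0,0],[-0.12,0,0,0],[-0.12,0,0,0]]'
python3 - <<'E'
from h import *
p=shot('wrist');cv2.imwrite('pics/w2.png',p['frame'])
C=cloud(p)
m=masks_of(p,'red_block')[0];X=C[m['mask']&(p['z_map']>0)];print(m['score'],np.percentile(X,[2,50,98],axis=0),rect(X[X[:,2]>.2]))
go(.4725,-.163,.222,5)
E
```

```text
time: 4.28
eef_pos: [0.49, -0.3776, 0.2226]
tool_rot: [0.522, 0.476, 0.523, -0.476]
wrist_force: [0.9, -0.3, -0.1]
gripper_width: 0.0854
time: 4.9
eef_pos: [0.4904, -0.3779, 0.2237]
tool_rot: [0.523, 0.476, 0.522, -0.476]
wrist_force: [-0.2, 0.2, 6.7]
gripper_width: 0.0594
time: 5.78
eef_pos: [0.4903, -0.3778, 0.3438]
tool_rot: [0.523, 0.476, 0.522, -0.476]
wrist_force: [0.5, 0.3, -6.0]
gripper_width: 0.0594
0.78 [[ 0.4619 -0.385   0.1423]
 [ 0.4895 -0.3599  0.2188]
 [ 0.5165 -0.354   0.2225]] (array([ 491.3, -371.9]), array([66.2, 33.5]), 5.6, 25513)
pos [ 0.49   -0.3775  0.3424] shift [ 0.1206  0.0025 -0.2152] spin 0.3 j6 0.7037055260343472 w 0.05934045251608381 t 5.875
```

Held, and lifted about 120 mm. Now carry it to the mat, turn it to the mill's yaw, and lower it.

```bash
python3 -m handwheel '[[0,-0.001,-0.03,0.5],[0,-0.002,-0.07,1],[0,-0.003,-0.115,2],[0,-0.003,-0.16,3],[0.01,-0.004,-0.2,3.6],[0.03,-0.004,-0.22,3.6],[0.065,-0.004,-0.224,3.6],[0.095,-0.004,-0.224,3.6],[0.11,-0.004,-0.224,3.6],[0.115,-0.004,-0.224,3.6]]'
python3 -m handwheel '[[0.003,0,0,0],[0.006,0,0,0],[0.009,0,0,0],[0.0105,0,0,0],[0.0105,0,0,0]]'
python3 -c "
from h import *
go(.465,-.155,.2165,1.7);print(read_state()['wrist_force'])"
```

```text
time: 7.12
eef_pos: [0.4643, -0.1543, 0.2259]
tool_rot: [0.506, 0.492, 0.509, -0.493]
wrist_force: [0.0, -0.4, -5.3]
gripper_width: 0.0594
time: 7.75
eef_pos: [0.4644, -0.1544, 0.2167]
tool_rot: [0.506, 0.492, 0.508, -0.493]
wrist_force: [-3.9, 1.7, 12.5]
gripper_width: 0.0592
pos [ 0.4644 -0.1544  0.2167] shift [0.0002 0.0006 0.0007] spin 0.01 j6 1.070631766787114 w 0.059167583791644066 t 7.75
[-3.8806  1.6726 12.4968]
```

```bash
python3 -m handwheel '[[-0.001,0,0,0],[-0.001,0,0,0],[-0.001,0,0,0],[-0.001,0,0,0]]' 0.085
python3 -m handwheel '[[-0.03,0,0,0],[-0.075,0,0,0],[-0.12,0,0,-10.5],[-0.15,0,0,-21],[-0.15,0,0,-31.5],[-0.15,0,0,-42],[-0.15,0,0,-52.5],[-0.15,0,0,-63],[-0.15,0,0,-73.5],[-0.15,0,0,-84]]'
python3 -m handwheel '[[0,0,0,-6],[0,0,0,-6]]'
python3 - <<'E'
from h import *
p=shot('wrist');cv2.imwrite('pics/w3.png',p['frame'])
b=shot('side');a=shot('scene')
for q in(p,a,b):
    C=cloud(q);m=masks_of(q,'red_block')
    if m:
        X=C[m[0]['mask']&(q['z_map']>0)];print(m[0]['score'],np.percentile(X,[2,50,98],axis=0),rect(X[(X[:,2]>.082)&(X[:,2]<.11)]))
go(.4644,-.1544,.2167,91.7)
E
```

```text
time: 8.25
eef_pos: [0.4644, -0.1544, 0.2176]
tool_rot: [0.506, 0.492, 0.508, -0.493]
wrist_force: [0.0, 0.3, 0.2]
gripper_width: 0.0846
time: 9.5
eef_pos: [0.4648, -0.1546, 0.3675]
tool_rot: [0.706, 0.025, 0.708, -0.024]
wrist_force: [0.3, 0.6, 0.1]
gripper_width: 0.085
time: 9.75
eef_pos: [0.4648, -0.1545, 0.3674]
tool_rot: [0.706, -0.012, 0.708, 0.013]
wrist_force: [-0.2, -0.1, -0.2]
gripper_width: 0.0852
0.93 [[ 0.4336 -0.1712  0.0255]
 [ 0.4574 -0.1525  0.0924]
 [ 0.4909 -0.1336  0.0957]] (array([ 463.8, -152.3]), array([60.4, 40. ]), 1.7, 5289)
0.91 [[ 0.4369 -0.1778  0.0071]
 [ 0.4772 -0.173   0.0633]
 [ 0.4952 -0.139   0.097 ]] (array([ 464. , -157.5]), array([62.7, 41.6]), 0.1, 366)
0.6 [[ 0.4361 -0.1764  0.0104]
 [ 0.4635 -0.1712  0.0668]
 [ 0.4915 -0.1419  0.0971]] (array([ 464.9, -156.9]), array([42. , 57.9]), 85.5, 302)
pos [ 0.4648 -0.1546  0.3675] shift [ 0.1508 -0.0001  0.    ] spin 0.29 j6 -0.5050916282389932 w 0.08492192977417437 t 10.05
```

View pics/w3.png

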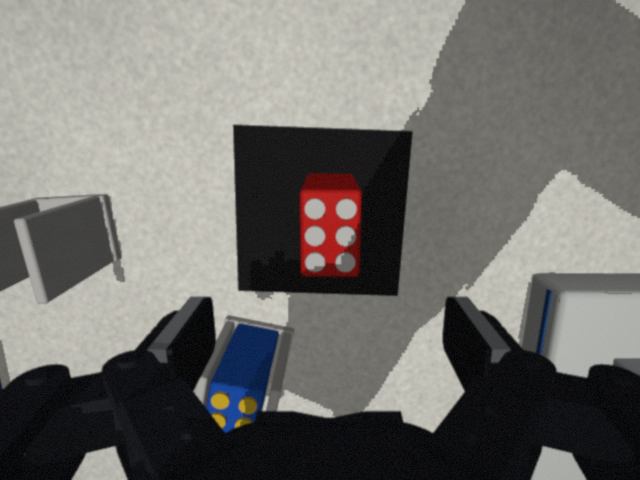

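The block stands upright on the mat at about (330,230) px, aligned with the mill and the jaws. Now regrip it on the broad faces, lift, and move towards the mill to look.

```bash
python3 -m handwheel '[[0.04,0,0,0.3],[0.08,0,0,0.3],[0.11,0,0,0.3],[0.13,0,0,0.3],[0.142,0,0,0.3],[0.1475,0,0,0.3],[0.1475,0,0,0.3]]' 0.085
python3 -m handwheel '[[0,0,0,0],[0,0,0,0],[0,0,0,0],[0,0,0,0],[0,0,0,0],[0,0,0,0]]' 0.015 50
python3 -m handwheel '[[-0.01,0,0,0],[-0.03,0,0,0],[-0.06,0,0,0],[-0.1,0,0,0],[-0.15,0,0,0],[-0.19,0,0,0],[-0.2,0,0,0],[-0.2,0,0,0]]'
python3 - <<'E'
from h import *
a=shot('scene');b=shot('side');p=shot('wrist')
for q in(a,b,p):
    for n in('bay','lever_hinge','collar_grip','mill'):
        print(n,[(round(x['score'],2),np.round(x['pixel'],1)) for x in pinpoint(q,n)[:2]],end=' ')
    print()
    C=cloud(q);
    m=masks_of(q,'red_block')
    if m:
        X=C[m[0]['mask']&(q['z_map']>0)];print(m[0]['score'],np.percentile(X,[2,50,98],axis=0))
go(.615,.11,.42,91.7)
E
```

```text
time: 10.92
eef_pos: [0.4645, -0.1544, 0.2202]
tool_rot: [0.706, -0.01, 0.708, 0.011]
wrist_force: [-1.0, -0.1, -0.7]
gripper_width: 0.0848
time: 11.68
eef_pos: [0.4647, -0.1544, 0.2207]
tool_rot: [0.706, -0.01, 0.708, 0.011]
wrist_force: [-0.7, 1.5, 4.7]
gripper_width: 0.0394
time: 12.68
eef_pos: [0.4649, -0.1546, 0.4202]
tool_rot: [0.706, -0.01, 0.708, 0.011]
wrist_force: [0.2, -0.1, -6.0]
gripper_width: 0.0394
bay [(0.78, array([377.5, 225.4]))] lever_hinge [(0.65, array([405.7, 197.5]))] collar_grip [(0.65, array([390.5, 149.6]))] mill [] 
0.75 [[ 0.2778 -0.1786  0.0012]
 [ 0.4881 -0.1715  0.2459]
 [ 0.4952  0.0559  0.2956]]
bay [(0.95, array([311.5, 221.3]))] lever_hinge [(0.59, array([303.8, 190.5])), (0.53, array([397. , 302.7]))] collar_grip [(0.46, array([285.6, 155. ]))] mill [(0.89, array([309.4, 223.8]))] 
0.93 [[ 0.434  -0.1797  0.2008]
 [ 0.4583 -0.1723  0.2472]
 [ 0.4936 -0.1335  0.2959]]
bay [(0.62, array([590. , 362.7]))] lever_hinge [] collar_grip [(0.29, array([329.5, 265.4]))] mill [(0.6, array([629.3, 339.1]))] 
0.84 [[ 0.4332 -0.172   0.2183]
 [ 0.4449 -0.1536  0.2905]
 [ 0.4758 -0.1351  0.2939]]
pos [ 0.4651 -0.1546  0.4207] shift [0.0007 0.2601 0.1576] spin -0.01 j6 -0.4997606424763608 w 0.03942607392391715 t 13.575
```

```bash
python3 -m handwheel '[[-0.01,0.03,-0.006,0],[-0.02,0.07,-0.015,0],[-0.03,0.1,-0.02,0],[-0.04,0.115,-0.025,0],[-0.04,0.115,-0.025,0],[-0.04,0.115,-0.025,0]]'
python3 - <<'E'
from h import *
a=shot('scene');b=shot('side');p=shot('wrist');cv2.imwrite('pics/w4.png',p['frame'])
for q in(a,b,p):
    C=cloud(q)
    def box(x0,x1,y0,y1,z0,z1): return C[(C[...,0]>x0)&(C[...,0]<x1)&(C[...,1]>y0)&(C[...,1]<y1)&(C[...,2]>z0)&(C[...,2]<z1)&(q['z_map']>0)]
    print('deck',rect(box(.48,.75,.0,.36,.045,.056)))
    for n in('bay','lever_hinge','collar_grip','mill'):
        print(n,[(round(x['score'],2),np.round(x['pixel'],1)) for x in pinpoint(q,n)[:1]],end=' ')
    X=box(.56,.67,.05,.18,.12,.145);print('\ncheeks',len(X),np.percentile(X,[1,50,99],axis=0) if len(X) else '',rect(X) if len(X) else'')
    Y=box(.5,.72,.2,.32,.09,.26);print('lever',len(Y));
    H=Y[Y[:,2]>.17];print('collar',rect(H),np.percentile(H,[1,50,99],axis=0))
E
```

```text
time: 14.32
eef_pos: [0.437, -0.041, 0.4607]
tool_rot: [0.706, -0.01, 0.708, 0.011]
wrist_force: [0.0, -0.2, -4.9]
gripper_width: 0.0394
deck (array([613.8, 182.6]), array([200.1, 305.2]), 1.6, 3146)
bay [(0.96, array([380.3, 223.1]))] lever_hinge [(0.65, array([405.1, 196. ]))] collar_grip [(0.5, array([391. , 151.4]))] mill [(0.64, array([387.3, 226.5]))] 
cheeks 179 [[0.5745 0.0859 0.1204]
 [0.5834 0.1041 0.1327]
 [0.6573 0.1329 0.1395]] (array([615.9, 109.5]), array([48.4, 83.5]), 89.6, 179)
lever 1362
collar (array([561.7, 254.5]), array([41.6, 36.1]), 20.6, 223) [[0.5415 0.2398 0.1706]
 [0.5615 0.2495 0.1912]
 [0.5789 0.2722 0.2218]]
deck (array([612.3, 185.6]), array([199.5, 308.5]), 1.6, 2604)
bay [(0.57, array([311.4, 223.9]))] lever_hinge [(0.64, array([300.7, 188.2]))] collar_grip [(0.66, array([285.3, 159. ]))] mill [(0.77, array([305.9, 221.4]))] 
cheeks 100 [[0.5729 0.0889 0.1204]
 [0.6479 0.1064 0.1337]
 [0.6561 0.1356 0.1396]] (array([614.8, 112.7]), array([83.6, 48.7]), 2.1, 100)
lever 1076
collar (array([558.8, 259.2]), array([33.8, 38.9]), 85.4, 170) [[0.5399 0.243
[... 422 characters left out ...]
)
lever 2369Traceback (most recent call last):
  File "<stdin>", line 11, in <module>
    return _quantile_unchecked(
        a, q, axis, out, overwrite_input, method, keepdims, weights)
    return _ureduce(a,
                    func=_quantile_ureduce_func,
    ...<5 lines>...
                    overwrite_input=overwrite_input,
                    method=method)
    r = func(a, **kwargs)
    result = _quantile(arr,
                       quantiles=q,
    ...<2 lines>...
                       out=out,
                       weights=wgt)
    slices_having_nans = np.isnan(arr[-1, ...])
                                  ~~~^^^^^^^^^
IndexError: index -1 is out of bounds for axis 0 with size 0
```

View pics/w4.png

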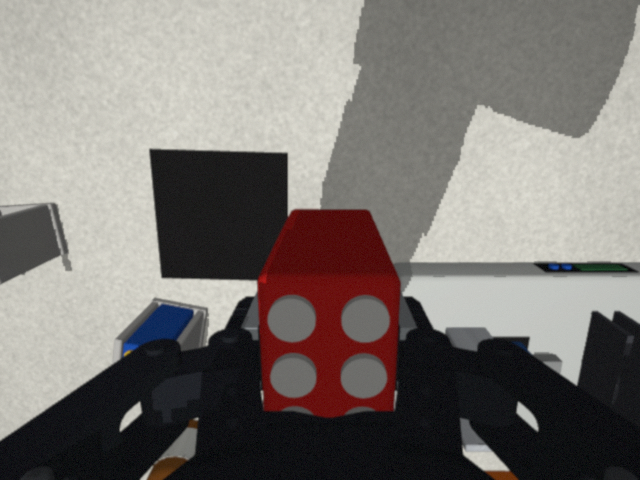

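The wrist view shows the held block at the centre, square in the jaws, with the mill at lower right. The bay cheeks lie near (475,380) px. Cheeks and deck together give the bay at about (0.615, 0.110), yaw 1.65°. Next: hover above it and compare the block with the cheeks in the same camera views.

```bash
python3 -m handwheel '[[0,0.03,0.035,0],[0,0.065,0.075,0],[0,0.1,0.12,0],[0.01,0.13,0.16,0],[0.03,0.148,0.178,0],[0.05,0.1526,0.1826,0],[0.075,0.1526,0.1826,0],[0.075,0.1526,0.1826,0],[0.075,0.1526,0.1826,0]]'
python3 - <<'E'
from h import *
a=shot('scene');b=shot('side')
im=[]
for q in(a,b):
    C=cloud(q)
    def box(x0,x1,y0,y1,z0,z1): return C[(C[...,0]>x0)&(C[...,0]<x1)&(C[...,1]>y0)&(C[...,1]<y1)&(C[...,2]>z0)&(C[...,2]<z1)&(q['z_map']>0)]
    X=box(.56,.67,.05,.18,.12,.145);print('cheeks',rect(X))
    m=masks_of(q,'red_block')[0];B=C[m['mask']&(q['z_map']>0)];B=B[(B[:,2]>.17)];print('block',m['score'],rect(B),np.percentile(B,[2,50,98],axis=0))
    f=q['frame'];u,v=(390,215) if q is a else (310,210)
    im.append(cv2.resize(f[v-85:v+45,u-65:u+65],(400,400),interpolation=2))
cv2.imwrite('pics/c5.png',np.hstack(im))
go(.615,.117,.385,91.65)
E
```

```text
time: 16.2
eef_pos: [0.6149, 0.1175, 0.3866]
tool_rot: [0.707, -0.01, 0.707, 0.011]
wrist_force: [0.1, -0.3, -4.0]
gripper_width: 0.0397
cheeks (array([616.4, 108.6]), array([84., 47.]), 0.4, 178)
block 0.59 (array([617.8, 104.7]), array([67.8, 40.2]), 21.7, 822) [[0.5868 0.0924 0.1738]
 [0.6316 0.0968 0.2114]
 [0.6449 0.1296 0.2616]]
cheeks (array([614.8, 109.7]), array([83.7, 50.6]), 1.0, 98)
block 0.56 (array([608.7,  99.5]), array([65.2, 69. ]), 71.7, 617) [[0.5843 0.0922 0.1731]
 [0.6035 0.0998 0.2122]
 [0.6441 0.1302 0.2635]]
pos [0.6149 0.1175 0.3868] shift [ 0.0018 -0.0005  0.0001] spin 0.03 j6 0.0423806777158159 w 0.03931241633170505 t 16.4
```

View pics/c5.png

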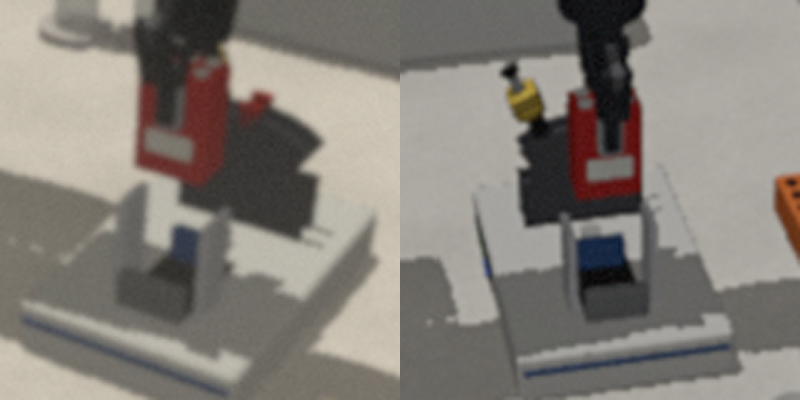

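The block hangs centred over the cheeks in both views: centre x is 0.615 for the block and 0.6155 for the cheeks. Lower it in stages.

```bash
python3 -m handwheel '[[0.012,0,0,0],[0.025,0,0,0],[0.035,0,0,0],[0.045,0,0,0],[0.052,0,0,0],[0.052,0,0,0]]'
```

```text
time: 17.15
eef_pos: [0.6147, 0.1175, 0.3342]
tool_rot: [0.707, -0.01, 0.707, 0.011]
wrist_force: [-0.3, -0.4, -4.8]
gripper_width: 0.0395
```

Bottom at about 0.117, inside the cheeks with no contact force.

```bash
python3 -m handwheel '[[0.012,0,0,0],[0.024,0,0,0],[0.036,0,0,0],[0.046,0,0,0],[0.054,0,0,0],[0.06,0,0,0],[0.062,0,0,0],[0.062,0,0,0]]'
python3 -m handwheel '[[0.002,0,0,0],[0.004,0,0,0],[0.005,0,0,0],[0.005,0,0,0]]'
```

```text
time: 18.15
eef_pos: [0.6147, 0.1176, 0.2723]
tool_rot: [0.707, -0.01, 0.707, 0.011]
wrist_force: [0.1, -0.5, -5.3]
gripper_width: 0.0392
time: 18.65
eef_pos: [0.6147, 0.1176, 0.2677]
tool_rot: [0.707, -0.01, 0.707, 0.011]
wrist_force: [-2.0, 0.1, 2.2]
gripper_width: 0.0396
```

```bash
python3 -m handwheel '[[0,0,0,0],[0,0,0,0],[0,0,0,0],[0,0,0,0],[0,0,0,0]]' 0.07
python3 -m handwheel '[[-0.02,0,0,0],[-0.06,0,0,0],[-0.11,0,0,0],[-0.16,0,0,0],[-0.2,0,-0.05,0],[-0.2,0.02,-0.1,0],[-0.2,0.04,-0.12,0],[-0.2,0.04,-0.12,0],[-0.2,0.04,-0.12,0]]'
python3 - <<'E'
from h import *
a=shot('scene');b=shot('side');p=shot('wrist');cv2.imwrite('pics/w6.png',p['frame'])
g=[]
for q in(a,b,p):
    C=cloud(q)
    def box(x0,x1,y0,y1,z0,z1): return C[(C[...,0]>x0)&(C[...,0]<x1)&(C[...,1]>y0)&(C[...,1]<y1)&(C[...,2]>z0)&(C[...,2]<z1)&(q['z_map']>0)]
    m=masks_of(q,'red_block')[0];B=C[m['mask']&(q['z_map']>0)];T=B[B[:,2]>.138];print('block',m['score'],rect(T),np.percentile(B,[2,50,98],axis=0))
    for n in('bay','lever_hinge','collar_grip'):
        r=pinpoint(q,n)[:1];print(n,[(round(x['score'],2),np.round(x['pixel'],1)) for x in r],end=' ')
        if n=='collar_grip' and r: g.append((ray(q,r[0]['pixel']),r[0]['score']))
    # yellow collar by colour
    f=cv2.cvtColor(q['frame'],cv2.COLOR_BGR2HSV);k=(f[...,0]>18)&(f[...,0]<35)&(f[...,1]>120)&(q['z_map']>0)
    k&=(C[...,0]>.5)&(C[...,0]<.65)&(C[...,1]>.2)&(C[...,1]<.32)&(C[...,2]>.1)
    Y=C[k];print('\nyellow',len(Y),np.percentile(Y,[3,50,97],axis=0) if len(Y) else '')
    L=box(.5,.65,.2,.32,.15,.26);print('lever',np.percentile(L,[1,50,99],axis=0) if len(L) else '')
print('tri',[tri([g[i][0],g[j][0]]) for i in range(len(g)) for j in range(i)])
go(.561,.257,.4,91.65)
E
```

```text
time: 19.27
eef_pos: [0.6147, 0.1176, 0.2677]
tool_rot: [0.707, -0.01, 0.707, 0.011]
wrist_force: [0.5, -1.3, 0.1]
gripper_width: 0.0696
time: 20.4
eef_pos: [0.4942, 0.1537, 0.4679]
tool_rot: [0.707, -0.01, 0.707, 0.011]
wrist_force: [0.0, -0.9, 0.2]
gripper_width: 0.0699
block 0.77 (array([614.6, 114. ]), array([58.1, 44.4]), 1.8, 210) [[0.5866 0.0931 0.0746]
 [0.6174 0.0974 0.1221]
 [0.6438 0.1289 0.1442]]
bay [(0.86, array([378.4, 222.9]))] lever_hinge [(0.72, array([402.3, 196.3]))] collar_grip [(0.68, array([389.7, 152.7]))] 
yellow 113 [[0.5521 0.2413 0.1763]
 [0.5671 0.2471 0.1906]
 [0.5784 0.2659 0.2005]]
lever [[0.5435 0.2406 0.1505]
 [0.5753 0.2495 0.1682]
 [0.6423 0.2762 0.2203]]
block 0.88 (array([613. , 115.9]), array([58.9, 45.9]), 4.5, 158) [[0.5851 0.0947 0.078 ]
 [0.6139 0.1014 0.1206]
 [0.6435 0.1356 0.1445]]
bay [(0.97, array([307.4, 220.1]))] lever_hinge [] collar_grip [(0.47, array([282.8, 159.4]))] 
yellow 92 [[0.5481 0.2422 0.1711]
 [0.5624 0.2497 0.188 ]
 [0.5736 0.2627 0.1999]]
lever [[0.542  0.2412 0.1502]
 [0.5702 0.252  0.1714]
 [0.6407 0.2796 0.2207]]
block 0.83 (array([613.2, 119.7]), array([58.6, 38.8]), 1.8, 2428) [[0.5836 0.1006 0.0712]
 [0.6082 0.122  0.139 ]
 [0.6413 0.1398 0.1424]]
bay [] lever_hinge [(0.84, array([430.4, 309.7]))] collar_grip [(0.8, array([475. , 321.4]))] 
yellow 478 [[0.5378 0.2496 0.1841]
 [0.5455 0.2619 0.1902]
 [0.5506 0.2746 0.2146]]
lever [[0.5389 0.2496 0.1515]
 [0.546  0.262  0.2137]
 [0.6375 0.2759 0.2204]]
tri [array([0.5543, 0.2626, 0.177 ]), array([0.5577, 0.2613, 0.1813]), array([0.5575, 0.2633, 0.178 ])]
pos [0.4937 0.1539 0.4679] shift [0.068  0.101  0.0703] spin 0.04 j6 0.1308586569226794 w 0.06984743584296461 t 21.15
```

View pics/w6.png

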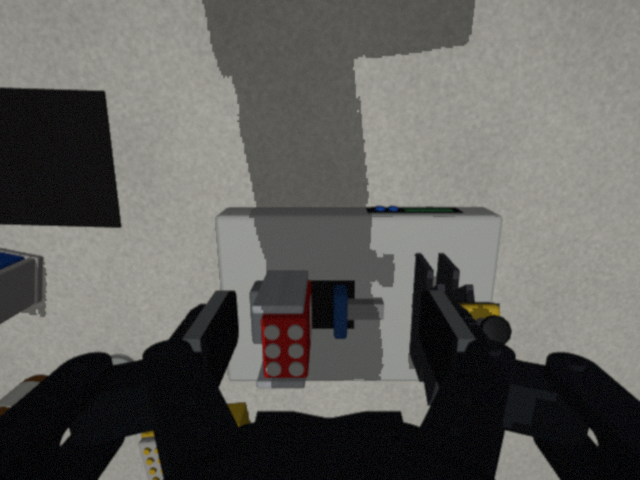

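The block is in the bay, upright at about (287,345) px, down on the deck: cap tops are at 0.1425 against an expected 0.143. Collar and lever are partly behind a finger at (480,320). Move over the lever for one clean look.

```bash
python3 -m handwheel '[[0,0.03,0.003,0],[0,0.07,0.005,0],[0,0.1,0.005,0],[0,0.106,0.005,0],[0,0.106,0.005,0],[0,0.106,0.005,0]]' 0.08
python3 - <<'E'
from h import *
p=shot('wrist');cv2.imwrite('pics/w7.png',p['frame'])
C=cloud(p)
for n in('lever_hinge','collar_grip'): print(n,[(round(x['score'],2),np.round(x['pixel'],1)) for x in pinpoint(p,n)[:1]])
k=(C[...,0]>.5)&(C[...,0]<.7)&(C[...,1]>.22)&(C[...,1]<.30)&(C[...,2]>.1)&(C[...,2]<.24)&(p['z_map']>0)
f=cv2.cvtColor(p['frame'],cv2.COLOR_BGR2HSV);y=k&(f[...,0]>18)&(f[...,0]<38)&(f[...,1]>120)
r=k&((f[...,0]<8)|(f[...,0]>172))&(f[...,1]>120)
print('yellow',y.sum(),np.percentile(C[y],[2,50,98],axis=0),'red',r.sum(),np.percentile(C[r],[2,50,98],axis=0) if r.sum() else '')
Y=C[y];
for z0 in np.arange(.16,.21,.006):
    q=Y[(Y[:,2]>=z0)&(Y[:,2]<z0+.006)]
    if len(q): print('y',round(z0,3),len(q),q.min(0),q.max(0))
t=k&(C[...,2]>.205);print('cap',np.percentile(C[t],[2,50,98],axis=0))
g=k&(C[...,2]<.165);print('gate',np.percentile(C[g],[1,50,99],axis=0))
go(.557,.2595,.34,91.65)
E
```

```text
time: 21.9
eef_pos: [0.4957, 0.2591, 0.4681]
tool_rot: [0.707, -0.01, 0.707, 0.01]
wrist_force: [-0.2, -1.0, -0.8]
gripper_width: 0.0804
lever_hinge [(0.62, array([330. , 303.1]))]
collar_grip [(0.65, array([328.2, 315.2]))]
yellow 1173 [[0.5398 0.2486 0.1837]
 [0.5501 0.2625 0.1925]
 [0.5704 0.277  0.219 ]] red 421 [[0.6002 0.2496 0.1333]
 [0.6085 0.2695 0.1651]
 [0.6259 0.2785 0.1675]]
y 0.166 1 [0.5496 0.2698 0.1696] [0.5496 0.2698 0.1696]
y 0.178 27 [0.5439 0.2486 0.1816] [0.5459 0.2721 0.184 ]
y 0.184 258 [0.543  0.2479 0.184 ] [0.5546 0.2771 0.19  ]
y 0.19 509 [0.544  0.2483 0.19  ] [0.5726 0.2775 0.196 ]
y 0.196 256 [0.5591 0.2487 0.196 ] [0.5721 0.2773 0.2001]
y 0.208 27 [0.5384 0.2543 0.2107] [0.5432 0.2709 0.2139]
cap [[0.539  0.2538 0.2131]
 [0.5468 0.2622 0.2175]
 [0.5551 0.2709 0.2209]]
gate [[0.5508 0.2479 0.1003]
 [0.6024 0.2716 0.141 ]
 [0.6691 0.2798 0.1649]]
pos [0.4957 0.2592 0.4681] shift [ 0.1281 -0.0016  0.0613] spin -0.02 j6 0.3223882734994372 w 0.08006225009319187 t 22.05
```

View pics/w7.png

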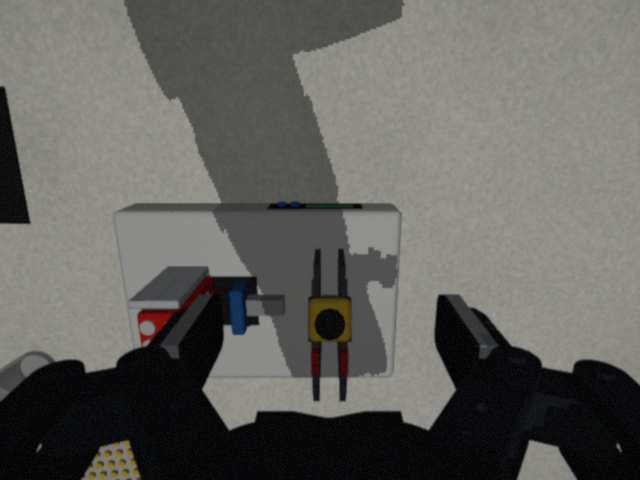

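The wrist view has the collar at (330,318) px, centred between the open fingers. The top-face fit gives the grip at about (0.562, 0.2605, 0.179), a lean of about 0.40 rad, and the hinge at x ≈ 0.614. Now grasp it, slightly above its centre.

```bash
python3 -m handwheel '[[0,0,0.03,0],[0,-0.0006,0.06,0],[0.03,-0.0006,0.065,0],[0.07,-0.0006,0.065,0],[0.1,-0.0006,0.065,0],[0.12,-0.0006,0.065,0],[0.13,-0.0006,0.065,0],[0.13,-0.0006,0.065,0]]' 0.08
python3 -m handwheel '[[0,0,0,0],[0,0,0,0],[0,0,0,0],[0,0,0,0],[0,0,0,0],[0,0,0,0],[0,0,0,0]]' 0.01 70
```

```text
time: 23.05
eef_pos: [0.5607, 0.2603, 0.338]
tool_rot: [0.707, -0.01, 0.707, 0.01]
wrist_force: [-0.6, 0.2, 0.3]
gripper_width: 0.0801
time: 23.92
eef_pos: [0.5607, 0.261, 0.3389]
tool_rot: [0.707, -0.009, 0.707, 0.011]
wrist_force: [-2.6, 5.1, 5.0]
gripper_width: 0.0292
```

```bash
python3 -m handwheel '[[-0.005,0,-0.002,0],[-0.010,0,-0.004,0],[-0.0145,0,-0.006,0],[-0.0145,0,-0.006,0],[-0.0145,0,-0.006,0]]'
python3 - <<'E'
from h import *
go(.5607,.261,.3389,91.65)
for n in('scene','side'):
    q=shot(n);C=cloud(q);f=cv2.cvtColor(q['frame'],cv2.COLOR_BGR2HSV)
    k=(C[...,0]>.5)&(C[...,0]<.65)&(C[...,1]>.2)&(C[...,1]<.32)&(C[...,2]>.1)&(f[...,0]>18)&(f[...,0]<38)&(f[...,1]>120)&(q['z_map']>0);Y=C[k]
    print(len(Y),np.percentile(Y,[3,50,97],axis=0) if len(Y) else '')
E
```

```text
time: 24.55
eef_pos: [0.5548, 0.2609, 0.3533]
tool_rot: [0.707, -0.009, 0.707, 0.011]
wrist_force: [3.8, 4.7, -6.7]
gripper_width: 0.029
pos [0.5548 0.2609 0.3533] shift [ 0.0144 -0.0001  0.0059] spin -0.0 j6 0.2909786629718006 w 0.0289756761383591 t 24.55
52 [[0.5568 0.2423 0.192 ]
 [0.5675 0.2565 0.2054]
 [0.5797 0.274  0.4564]]
10 [[0.5114 0.2204 0.2039]
 [0.5431 0.2541 0.2083]
 [0.567  0.2768 0.5994]]
```

The collar rose about 15 mm, by the yellow median in the scene camera and the spring force. Swing along the arc, checking at halfway.

```bash
python3 -m handwheel '[[-0.0028,0,0.0073,0],[-0.0052,0,0.0149,0],[-0.0073,0,0.022,0],[-0.0089,0,0.0294,0],[-0.0103,0,0.0366,0],[-0.0112,0,0.044,0],[-0.0118,0,0.0515,0],[-0.012,0,0.059,0],[-0.012,0,0.059,0]]'
python3 -c "
from h import *
go(.614,.262,.365,91.65)"
```

```text
time: 25.78
eef_pos: [0.613, 0.2626, 0.3637]
tool_rot: [0.705, -0.009, 0.709, 0.011]
wrist_force: [-2.8, 3.8, -7.6]
gripper_width: 0.0291
pos [0.613  0.2626 0.3637] shift [-0.0013 -0.0006  0.001 ] spin 0.02 j6 0.2651830853407873 w 0.029073469895673623 t 25.775
```

```bash
python3 -m handwheel '[[0,0,0.008,0],[-0.0005,0,0.016,0],[0.0005,0,0.0235,0],[0.0017,0,0.0308,0],[0.0033,0,0.0382,0],[0.0054,0,0.0453,0],[0.0078,0,0.0525,0],[0.0105,0,0.0594,0],[0.012,0,0.0625,0],[0.012,0,0.0625,0]]'
python3 -c "
from h import *
go(.614,.262,.365,91.65)"
```

```text
time: 27.02
eef_pos: [0.6741, 0.2645, 0.3498]
tool_rot: [0.703, -0.01, 0.711, 0.011]
wrist_force: [-5.1, 3.5, -4.9]
gripper_width: 0.0293
pos [0.6741 0.2645 0.3498] shift [-0.0145 -0.0007 -0.0603] spin 0.04 j6 0.24235344019231878 w 0.029309580280502845 t 27.025
```

```bash
python3 -m handwheel '[[0.001,0,0.002,0],[0.002,0,0.004,0],[0.003,0,0.006,0],[0.003,0,0.006,0]]'
python3 -c "
from h import *
go(.614,.262,.365,91.65);print(read_state()['wrist_force'])"
```

```text
time: 27.52
eef_pos: [0.6777, 0.2647, 0.3453]
tool_rot: [0.7, -0.01, 0.714, 0.011]
wrist_force: [-13.0, 2.1, -1.6]
gripper_width: 0.0294
pos [0.6777 0.2647 0.3453] shift [-0.0184 -0.0008 -0.0641] spin 0.07 j6 0.2404030594677973 w 0.029386919966271862 t 27.525
[-13.0489   2.0571  -1.6473]
```

The push force rose to 13 N, so the lever looks to be at its end stop. Lower the collar along the lever, release, rise, and check.

```bash
python3 -m handwheel '[[0.004,0,-0.001,0],[0.008,0,-0.003,0],[0.011,0,-0.004,0],[0.011,0,-0.004,0]]'
python3 -m handwheel '[[0,0,0,0],[0,0,0,0],[0,0,0,0],[0,0,0,0],[0,0,0,0]]' 0.08
python3 -m handwheel '[[-0.03,0,0,0],[-0.08,0,0,0],[-0.12,0,-0.03,0],[-0.13,0,-0.07,0],[-0.13,-0.01,-0.11,0],[-0.13,-0.02,-0.14,0],[-0.13,-0.02,-0.14,0],[-0.13,-0.02,-0.14,0]]'
python3 - <<'E'
from h import *
P=[shot(n) for n in('wrist','scene','side')]
cv2.imwrite('pics/w8.png',P[0]['frame'])
for p in P:
    C=cloud(p);f=cv2.cvtColor(p['frame'],cv2.COLOR_BGR2HSV)
    k=(C[...,0]>.5)&(C[...,0]<.75)&(C[...,1]>.22)&(C[...,1]<.30)&(C[...,2]>.1)&(C[...,2]<.26)&(p['z_map']>0)
    y=k&(f[...,0]>18)&(f[...,0]<38)&(f[...,1]>120);t=k&(C[...,2]>.207)
    print('yellow',y.sum(),np.percentile(C[y],[2,50,98],axis=0),'cap',np.percentile(C[t],[2,50,98],axis=0) if t.any() else '', C[k][:,2].max())
    m=masks_of(p,'red_block')
    if m: B=C[m[0]['mask']&(p['z_map']>0)];print('block',m[0]['score'],rect(B[B[:,2]>.138]),np.percentile(B,[2,98],axis=0))
E
```

```text
time: 28.02
eef_pos: [0.6737, 0.2645, 0.3379]
tool_rot: [0.701, -0.01, 0.713, 0.011]
wrist_force: [-6.1, 1.5, 16.3]
gripper_width: 0.0291
time: 28.65
eef_pos: [0.6737, 0.2645, 0.3376]
tool_rot: [0.701, -0.01, 0.713, 0.011]
wrist_force: [0.7, -0.9, -0.3]
gripper_width: 0.0798
time: 29.65
eef_pos: [0.5371, 0.2401, 0.4702]
tool_rot: [0.701, -0.01, 0.713, 0.012]
wrist_force: [0.5, -0.6, 0.8]
gripper_width: 0.0799
yellow 1572 [[0.6467 0.2517 0.1676]
 [0.6532 0.2643 0.19  ]
 [0.6728 0.2785 0.1974]] cap  0.19825272285589954
block 0.84 (array([607.6, 117. ]), array([46.9, 39.2]), 2.4, 1613) [[0.5838 0.0985 0.0782]
 [0.6254 0.1366 0.1425]]
yellow 99 [[0.6563 0.2447 0.1726]
 [0.6682 0.249  0.1878]
 [0.6803 0.2669 0.1983]] cap [[0.6705 0.2508 0.2086]
 [0.6791 0.2583 0.2152]
 [0.6872 0.2693 0.2198]] 0.22041597044921435
block 0.62 (array([615. , 110.5]), array([58.6, 41.5]), 0.8, 210) [[0.5854 0.0872 0.0765]
 [0.6443 0.1256 0.1441]]
yellow 101 [[0.6498 0.244  0.1651]
 [0.6618 0.2517 0.1841]
 [0.6762 0.2674 0.197 ]] cap [[0.6711 0.2526 0.2076]
 [0.6775 0.2618 0.2149]
 [0.6854 0.2704 0.2205]] 0.22056820601296034
block 0.75 (array([614.3, 114.1]), array([44.4, 60.1]), 87.5, 151) [[0.5834 0.09   0.0792]
 [0.643  0.1305 0.1438]]
```

View pics/w8.png

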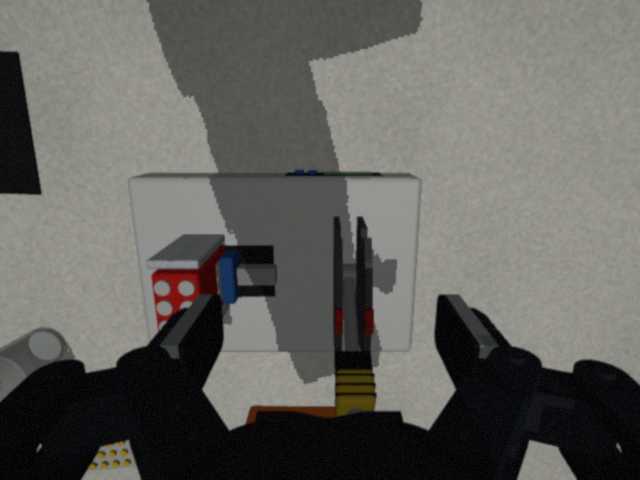

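The lever leans back, with the collar at (355,385) px, and the jaw is against the block at (180,290). The angle needs a tighter number, so look from farther back.

```bash
python3 -m handwheel '[[0,0,0.03,0],[0,0.004,0.07,0],[0,0.01,0.1,0],[0,0.015,0.123,0],[0,0.015,0.123,0],[0,0.015,0.123,0]]'
python3 - <<'E'
from h import *
p=shot('wrist');cv2.imwrite('pics/w9.png',p['frame'])
C=cloud(p);f=cv2.cvtColor(p['frame'],cv2.COLOR_BGR2HSV)
k=(C[...,0]>.5)&(C[...,0]<.75)&(C[...,1]>.22)&(C[...,1]<.30)&(C[...,2]>.1)&(C[...,2]<.26)&(p['z_map']>0)
y=k&(f[...,0]>18)&(f[...,0]<38)&(f[...,1]>120);Y=C[y]
for z0 in np.arange(.16,.22,.006):
    q=Y[(Y[:,2]>=z0)&(Y[:,2]<z0+.006)]
    if len(q): print('y',round(z0,3),len(q),q.min(0),q.max(0))
t=k&(C[...,2]>.205);print('cap',np.percentile(C[t],[2,50,98],axis=0),C[k][:,2].max())
m=masks_of(p,'red_block')
if m: B=C[m[0]['mask']&(p['z_map']>0)];print('block',m[0]['score'],rect(B[B[:,2]>.138]),np.percentile(B,[2,98],axis=0))
go(.6,.26,.35,91.65);print(rot(read_state()['tool_rot'])[:,0])
E
```

```text
time: 30.7
eef_pos: [0.6593, 0.2588, 0.4671]
tool_rot: [0.701, -0.01, 0.713, 0.011]
wrist_force: [-0.1, -0.4, 0.8]
gripper_width: 0.0798
y 0.16 32 [0.6477 0.2526 0.1605] [0.6493 0.2784 0.1652]
y 0.172 81 [0.6464 0.2521 0.1726] [0.6479 0.2777 0.178 ]
y 0.178 256 [0.6468 0.2509 0.178 ] [0.6514 0.2796 0.184 ]
y 0.184 447 [0.6491 0.2511 0.1841] [0.6828 0.2804 0.19  ]
y 0.19 812 [0.6519 0.2509 0.19  ] [0.6783 0.28   0.196 ]
y 0.196 355 [0.6547 0.2516 0.196 ] [0.6644 0.2788 0.1985]
y 0.208 3 [0.6721 0.2598 0.2134] [0.6847 0.2669 0.2138]
y 0.214 14 [0.671  0.2594 0.2145] [0.6828 0.2729 0.2185]
cap [[0.6701 0.2574 0.2057]
 [0.6769 0.2659 0.2154]
 [0.6874 0.2746 0.2189]] 0.2201451147476272
block 0.78 (array([613.8, 116.7]), array([58.8, 39.3]), 2.3, 3771) [[0.585  0.0991 0.0793]
 [0.6417 0.1371 0.1427]]
pos [0.659  0.2587 0.4679] shift [ 0.1189  0.0027 -0.0569] spin 0.06 j6 0.2395703290698084 w 0.08040798445553615 t 30.8
[-0.0172  0.0021 -0.9999]
```

View pics/w9.png

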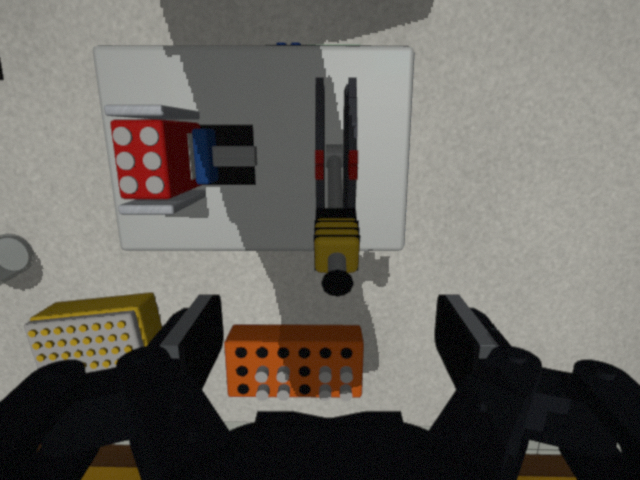

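The collar is home, at the same distance from the hinge as at the start, and the cap fit gives a lean of about 0.42. However, the block's y estimates disagree: 0.1105 (scene), 0.114 (side) and 0.117 (wrist, which reads about 2 mm high). To make sure of the end stop, nudge the lever cap from the front with shut fingers.

```bash
python3 -m handwheel '[[0,0.003,-0.015,0],[0,0.003,-0.028,0],[0,0.003,-0.028,0],[0.02,0.003,-0.028,0],[0.05,0.003,-0.028,0],[0.075,0.003,-0.028,0],[0.087,0.003,-0.028,0],[0.087,0.003,-0.028,0]]' 0 40
python3 -m handwheel '[[0,0,0.006,0],[0,0,0.012,0],[0,0,0.018,0],[0,0,0.022,0],[0,0,0.022,0]]'
```

```text
time: 31.8
eef_pos: [0.6294, 0.261, 0.3811]
tool_rot: [0.701, -0.01, 0.713, 0.011]
wrist_force: [0.1, -0.4, 1.3]
gripper_width: -0.0004
time: 32.42
eef_pos: [0.6517, 0.2616, 0.3805]
tool_rot: [0.701, -0.01, 0.713, 0.011]
wrist_force: [-0.5, 0.9, 0.5]
gripper_width: 0.0002
```

```bash
python3 -m handwheel '[[0,0,0.004,0],[0,0,0.008,0],[0,0,0.01,0],[0,0,0.01,0]]'
```

```text
time: 32.92
eef_pos: [0.6617, 0.2619, 0.3802]
tool_rot: [0.7, -0.01, 0.714, 0.011]
wrist_force: [-0.9, 0.3, 0.5]
gripper_width: 0.0003
```

```bash
python3 -m handwheel '[[0,0,0.003,0],[0,0,0.005,0],[0,0,0.006,0],[0,0,0.006,0]]'
python3 -m handwheel '[[0,0,0.003,0],[0,0,0.004,0],[0,0,0.004,0]]'
```

```text
time: 33.42
eef_pos: [0.6645, 0.2622, 0.3799]
tool_rot: [0.697, -0.01, 0.717, 0.011]
wrist_force: [-20.7, -2.6, 8.4]
gripper_width: 0.0
time: 33.8
eef_pos: [0.6657, 0.2624, 0.3799]
tool_rot: [0.694, -0.011, 0.719, 0.011]
wrist_force: [-19.4, -2.1, 10.5]
gripper_width: -0.0
```

The lever resists with 20 N, far above its friction, so it is at the hard stop. Back off, rise, and make the final check.

```bash
python3 -m handwheel '[[0,0,-0.015,0],[0,0,-0.03,0],[-0.05,0,-0.04,0],[-0.1,0,-0.05,0],[-0.12,-0.03,-0.1,0],[-0.12,-0.06,-0.15,0],[-0.12,-0.11,-0.2,0],[-0.12,-0.11,-0.2,0],[-0.12,-0.11,-0.2,0]]'
python3 - <<'E'
from h import *
im=[]
for n in('scene','side'):
    p=shot(n);C=cloud(p);f=cv2.cvtColor(p['frame'],cv2.COLOR_BGR2HSV);g=p['z_map']>0
    k=(C[...,0]>.5)&(C[...,0]<.75)&(C[...,1]>.22)&(C[...,1]<.30)&(C[...,2]>.1)&(C[...,2]<.26)&g
    y=k&(f[...,0]>18)&(f[...,0]<38)&(f[...,1]>120);t=k&(C[...,2]>.207)
    print('yellow',np.median(C[y],0),'cap',np.median(C[t],0))
    B=C[masks_of(p,'red_block')[0]['mask']&g];print('block',rect(B[B[:,2]>.138]),np.percentile(B,[2,98],axis=0))
    X=C[(C[...,0]>.56)&(C[...,0]<.67)&(C[...,1]>.05)&(C[...,1]<.18)&(C[...,2]>.12)&(C[...,2]<.136)&g&~((f[...,1]>120))];print('cheeks',rect(X))
    u,v=(390,205) if n=='scene' else (310,205)
    im.append(cv2.resize(p['frame'][v-65:v+65,u-65:u+65],(400,400),interpolation=2))
cv2.imwrite('pics/c10.png',np.hstack(im));print(read_state()['time'])
E
```

```text
time: 34.92
eef_pos: [0.4738, 0.1459, 0.5075]
tool_rot: [0.695, -0.011, 0.719, 0.011]
wrist_force: [0.2, 0.3, -0.2]
gripper_width: -0.0001
yellow [0.6674 0.2493 0.1886] cap [0.6789 0.2579 0.2151]
block (array([615.9, 110. ]), array([57.9, 37.9]), 3.1, 206) [[0.5873 0.0898 0.0807]
 [0.6438 0.1243 0.1448]]
cheeks (array([615.2, 107.7]), array([85. , 47.8]), 0.5, 106)
yellow [0.6617 0.2523 0.1848] cap [0.6763 0.2601 0.2143]
block (array([613.8, 113. ]), array([56.7, 41. ]), 3.0, 148) [[0.5846 0.0908 0.079 ]
 [0.642  0.1293 0.1436]]
cheeks (array([614.7, 110.1]), array([83.1, 50.2]), 1.4, 75)
35.125
```

View pics/c10.png

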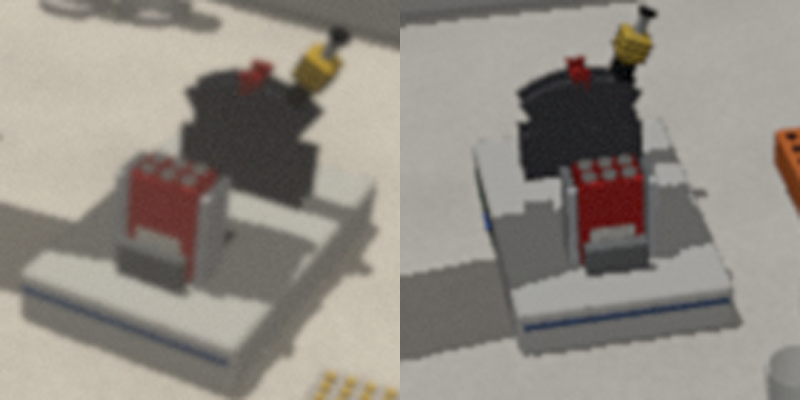

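Both views show the block upright between the cheeks and near the stop, 2 to 3 mm off the bay centre in y. The lever leans back with its collar home.

```bash
python3 -c "
from bench import *
print(finish_job())"
```

```text
the job is handed in; nothing more can be done
None
```

I handed the job in at about 35 s of the 67 s allowed; no verdict was reported.

I lifted the red block from its stand by the narrow ends and stood it on the mat. I then let go and regripped it on the broad faces. It went down into the bay with no force on the way, touched the deck lightly and was released. I raised the collar about 15 mm, swung the lever over to the back and lowered the collar home.

**Last checks:**
- **Block:** it stands upright on the deck. It sits about 1 mm from the cheeks' centre in x and 2 to 3 mm in y, within the 5 and 6 mm limits.
- **Lever:** it leans back about 0.42 rad, its locked end. A 20 N push on its cap did not move it, so I took that as the hard stop.
- **Collar:** its distance from the hinge is the same as at the start, to about 1 mm.
- **Bystanders:** I did not measure the blue block, bottle, beaker and jar again at the end. I saw no contact with them.

**Disagreement:** after locking, the cameras differed on the block's y, from 0.1105 to 0.117 m. The wrist camera gave the highest value and had read about 2 mm high earlier. I relied on the block's position against the cheeks in the same picture.

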